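Square a door-sign blank in its jig and hold the gauge arm at 100

ROBOT

A 6-joint arm with a two-finger parallel gripper is mounted at the origin on the work surface. World frame = base frame: x ahead of the robot, y to its left, z up, the work surface at z = 0. Lengths are in m, angles in rad, forces in N, time in s.
With the tool pointing down it reaches from about 0.4 to 0.925 m from the base axis. Payload 12.5 kg.
Tool frame: the origin (TCP) lies midway between the tips of the shut fingers; the grasp point (between the pads) lies behind it (bot.pinch_z is the y of the grasp point in the tool frame, in m); y points along the fingers, x is the direction in which the jaws open and shut, and the axes are right-handed (so a half turn about y gives the same grasp; the last joint's range is limited). The gripper opens to 95 mm and grips with 3 to 60 N. Pads are 20 mm wide; open, the fingers measure 119 mm over their backs; the gripper's body (75 mm by 180 mm) begins 59 mm behind the grasp point.
Start: joints at [1.104, 0.491, 1.559, -0, 1.092, -0.106], TCP at [0.221, 0.585, 0.215] pointing down, gripper open.
Joint ranges: [-3.1, 3.1], [-0.84, 2.19], [0.05, 2.79], [-1.13, 4.28], [0.06, 2.93], [-2.69, 2.69]. Speed limits (rad/s): [2.22, 2.22, 2.79, 3.14, 3.14, 3.14].

INTERFACE

Orientations are given as a unit quaternion [w, x, y, z].
In Python, from plant import bot, cams, order gives the robot as it stands.
- The arm moves only by the tool carry_out, never from a script. Its argument "rows" is a list of rows, each a list of 5 numbers: the opening in per cent of the stroke, from 0 (shut) to 100 (fully open), then the shift along the world's x, y, z in mm, then the turn about the world's z in degrees. In form: [[grip, x, y, z, twist], ...]. A call has 1 to 20 rows; each row shifts and turns the commanded pose from where the row before left it; what a row does not reach is not made up. A row lasts 1/8 s, in which the tool goes at most 62.5 mm and 10.7 degrees, less where a joint would pass 70% of its speed; a pose out of reach is approached as far as the arm can. A call with a gripper value outside its range is refused whole. The fingers move at their own pace and stop on an object; the grip force is fixed at half the most. Time passes only in rows, so rows that do not move let the fingers close. It gives the time, the measured TCP pose, the force and the opening at its end, in the units of the state.
- bot.read_state(): the state, without advancing time (a new reading comes with each control period).
- cams.read_camera(name): name is "scene" or "top" or "wrist"; returns a dict with "color" (400x640x3 uint8, red, green, blue), "fov_y" (degrees; the focal length in pixels is half the picture's height over the tangent of half this angle, whatever the lens; pixels are square), "cx", "cy" (the principal point, pixels), "k1" (the pictures are not rectified: a ray, as slopes to the right and down, at radius r is drawn at 1 + k1 r^2 times it, then the intrinsics apply), "world_from_camera" (4x4, takes a point from camera to world coordinates). Camera axes: x right, y up, looking along -z (the intrinsics and any distortion apply to the point x, -y, -z); pixel columns grow to the right and rows downward; lengths in m; the calibration is good to about 2 mm. A picture is of the moment at which its call begins. There is no depth.
- order.hand_in(): hands the job in, once; it reports no verdict.
The state is a dict: "time": time; "joint_positions": joint angles; "joint_vel": joint speeds; "joint_efforts": joint torques, N m; "eef_pos": TCP position; "eef_rot": TCP orientation; "contact_force": force on the tool from outside, world axes, zero at the start; "torque": the same for the moment, N m; "opening": finger opening in m.
Only numpy, scipy, OpenCV 4.12 (cv2) and the standard library are available. Lean on these libraries where they do the work, as an engineer would, in place of code of your own. Each camera call takes 0.05 s, during which the arm holds its last target.

TASK

Slide the wooden door-sign blank on the jig's bed snugly into the corner of the two fences, so that its far long edge lies along the scale fence and its left end touches the end fence. Then squeeze the upright head of the telescoping gauge arm so that the lock button on its side is pushed in, pull the arm out until its pointer stands at the 100 mm mark of the scale (the second long tick counted from the end fence), and finish while still holding the head there with the button squeezed in. Leave the blank snug in its corner and do not disturb the tape dispenser, mug, stapler and stamp around the jig.

Things in the scene. Friction and masses are not known exactly. Their poses are not given: they have to be found in the camera images.
- jig: Fixed aluminium jig, yaw up to 0.2 rad. Origin on the desk; x away from the robot, y to the robot's left along the scale, z up. Bed plate: x -90..110, y -130..225 mm, its top 10 mm above the desk. Behind the scale fence a grey sleeve, x 76..104, y 92..222 mm, top 48 mm above the desk, carries the gauge arm.
- stop_corner (a point): Where the faces of the two fences meet on the bed's top (jig x 60, y 100, z 10 mm; jig axes). Scale fence: white, face at jig x = 60 mm looking to the robot, 16 mm thick, y -135..100, 16 mm above the bed. End fence: dark steel, face at jig y = 100 mm looking to -y, 10 mm thick, x -45..65, 14 mm above the bed.
- mark_100 (a point): The 100 mm mark at the front edge of the scale fence's top (jig x 60, y 0, z 26 mm). The scale on that top counts from the end fence's face towards the jig's -y: short black ticks every 10 mm, long ticks at 50, 100 and 150 mm.
- blank: Loose brown wooden door-sign blank 70 (x) x 150 (y) x 12 mm, 0.07 to 0.14 kg, flat on the bed. Origin at the centre of its underside. Its +x long edge goes to the scale fence, its +y end to the end fence. Starts 18 to 33 mm (x) and 18 to 37 mm (y) short of home, up to 0.2 rad askew. Home: its centre at jig x 25, y 25 mm.
- blank_corner_left (a point): Lower corner of the blank between its +x edge and +y end (blank x 35, y 75, z 0 mm); belongs in the stop corner.
- blank_corner_right (a point): Lower corner of the blank at the other end of its +x edge (blank x 35, y -75, z 0 mm).
- lock_button (a joint): How far the lock button is pushed in (towards the jig's -x), m: 0 out, 0.005 fully in. When out, a catch in a 6 mm rack locks the arm (up to 3 mm play; do not force it); past 0.002 the arm is free, slides against about 1 N and stays where left. Spring: 4 N to begin, 8 N fully in; it springs out when let go.
- gauge_arm: Telescoping arm: 20 mm square steel tube with an upright black head at its end, 30 (jig x) x 34 (y) x 69 (z) mm. Origin at the centre of the head's underside, 27 mm above the desk, jig x = 90 mm; axes as the jig's. Slides 0.11 m along the jig's -y. On the head's far (+x) side the grey lock button, 24 (y) x 36 (z) mm, 29 to 65 mm above the origin, stands out 7 mm (2 mm when in).
- head_grip (a point): Middle of the grip, 74 mm above the desk, jig x = 92 mm (22 mm below the head's top). Squeeze from above with the fingers closing along the jig's x: one on the button, one on the head's opposite face. Width 37 mm with the button out, 32 mm with it in.
- pointer_tip (a point): Tip of the thin steel pointer that reaches from the head over the scale fence, 46 mm to the jig's -x of the head's axis, 31 mm above the desk; the reading is its distance along y from the end fence's face: 30 mm fully in, 140 mm fully out, 30 to 60 mm at the start.
- tape_dispenser: Bystander: black tape dispenser 150 x 55 x 91 mm to the right of the jig; leave alone. Origin at the centre of its underside.
- mug: Bystander: white mug, 80 mm across, 95 mm high, beyond the jig; leave alone. Origin at the centre of its underside.
- stapler: Bystander: black stapler 140 x 36 x 47 mm beyond the jig; leave alone. Origin at the centre of its underside.
- stamp: Bystander: dark wooden hand stamp, 44 mm across, 85 mm high, left of the jig; leave alone. Origin at the centre of its underside.
There are look-alikes about, which are no part of the job. What is meant by the blank is not orange or turquoise, and is the larger of those in its own colour.

How it is judged:
On the way, in this order (a step that is already met when the one before it is completed fails the run):
1. the blank lies snug against both fences (x of blank_corner_left in the frame of stop_corner between -0.003 and 0.003 m and x of blank_corner_right in the frame of stop_corner above -0.003 m and y of blank_corner_left in the frame of stop_corner between -0.003 and 0.003 m and z of blank in the frame of jig below 0.012 m and angle between blank's own z axis and vertical below 0.05 rad), for 0.2 s.
2. the head is squeezed so that the lock button is in, the arm not yet at the mark (value of joint lock_button above 0.003 m and contact force between the fingers and gauge_arm above 3 N and y of pointer_tip in the frame of mark_100 above 0.02 m), for 0.1 s.
At the end, for the whole second after the job is handed in: Fingers hold the head (over 3 N), lock button over 3 mm in; pointer still, within 3 mm of the 100 mm mark; blank flat on the bed, its far edge within 3 mm of the scale fence all along and its left corner within 3 mm of the end fence (all of step 1 and value of joint lock_button above 0.003 m and contact force between the fingers and gauge_arm above 3 N and y of pointer_tip in the frame of mark_100 between -0.003 and 0.003 m and linear speed of gauge_arm below 0.005 m/s and linear speed of blank below 0.01 m/s); the arm keeps its last pose, push and grip.
It fails at once if the tape dispenser is pushed away (more than 30 mm) or tipped (distance of tape_dispenser from where it was at the start of the episode above 0.03 m or angle between tape_dispenser's own z axis and vertical above 0.4 rad).
It fails at once if the mug is pushed away (more than 30 mm) or tipped (distance of mug from where it was at the start of the episode above 0.03 m or angle between mug's own z axis and vertical above 0.4 rad).
It fails at once if the stapler is pushed away (more than 30 mm) or tipped (distance of stapler from where it was at the start of the episode above 0.03 m or angle between stapler's own z axis and vertical above 0.4 rad).
It fails at once if the stamp is pushed away (more than 30 mm) or tipped (distance of stamp from where it was at the start of the episode above 0.03 m or angle between stamp's own z axis and vertical above 0.4 rad).
It also fails if it takes over 64 s, if anything falls off the work surface, if the arm or the gripper's body presses on something with over 40 N, if the wrist force passes 120 N, or if a joint passes its speed limit or range.

## Working session

There is one attempt and no reset: what is moved stays moved. The work goes in short steps, Python scripts to look and compute and a tool call to move; the robot and the scene stay as the last step left them, time stands still between calls to the robot, and variables do not carry over. Pictures are saved under pics/ and viewed, and the job is handed in when it is done.

Besides the shell and the picture viewer there is one more tool, called after "Request:" as name(argument=value, ...), one argument or row to a line, values as JSON. carry_out: Moves the arm, as the interface text tells. Its arguments: {"type":"object","properties":{"rows":{"type":"array","items":{"type":"array","items":{"type":"number"}}}},"required":["rows"]}

```bash
mkdir -p pics; ls; cat > h.py <<'E'
import numpy as np, cv2
from plant import bot,cams,order
def cap(n,name):
    d=cams.read_camera(n); cv2.imwrite(f'pics/{name}.png',d['color'][:,:,::-1]); 
    np.savez(f'pics/{name}.npz',**d); return d
def ray(d,u,v):
    f=200/np.tan(np.radians(float(d['fov_y']))/2)
    K=np.array([[f,0,d['cx']],[0,f,d['cy']],[0,0,1]],float)
    p=cv2.undistortPoints(np.array([[[u,v]]],float),K,np.array([float(d['k1']),0,0,0]))[0,0]
    T=np.array(d['world_from_camera']); return T[:3,3],T[:3,:3]@np.array([p[0],-p[1],-1])
def onz(d,u,v,z):
    o,r=ray(d,u,v); return o+r*(z-o[2])/r[2]
def proj(d,P):
    T=np.linalg.inv(np.array(d['world_from_camera'])); c=T[:3,:3]@np.array(P)+T[:3,3]
    x,y=c[0]/-c[2],-c[1]/-c[2]; f=200/np.tan(np.radians(float(d['fov_y']))/2)
    s=1+float(d['k1'])*(x*x+y*y); return np.array([d['cx']+f*x*s,d['cy']+f*y*s])
E
python3 - <<'E'
from h import *
for n in ['scene','top','wrist']:
    d=cap(n,n+'0'); print(n,d['fov_y'],d['cx'],d['cy'],d['k1'],np.round(d['world_from_camera'],3).tolist())
print(bot.read_state(),bot.pinch_z)
E
```

```text
pics
scene 48.005168676919006 320.42330672652724 201.65030577807747 -0.09108922353426242 [[-0.562, -0.547, 0.62, 1.296], [0.827, -0.372, 0.422, 0.555], [-0.0, 0.75, 0.662, 0.848], [0.0, 0.0, 0.0, 1.0]]
top 48.320144477884284 317.54735380986557 201.52186871033848 -0.0052239098756636645 [[0.026, 0.996, -0.089, 0.436], [-1.0, 0.026, -0.003, 0.046], [-0.001, 0.089, 0.996, 1.422], [0.0, 0.0, 0.0, 1.0]]
wrist 61.94612060924175 319.34999680019746 197.62611571493287 -0.05657218842525021 [[0.352, -0.896, -0.27, 0.144], [0.936, 0.337, 0.102, 0.614], [-0.0, -0.288, 0.958, 0.384], [0.0, 0.0, 0.0, 1.0]]
{'time': 0.15, 'joint_positions': array([ 1.10436560e+00,  4.91401180e-01,  1.55928740e+00, -3.28392034e-06,
        1.09168972e+00, -1.05553156e-01]), 'joint_vel': array([-8.42713594e-05, -2.41334410e-03,  7.12331983e-04,  4.72162452e-04,
        1.80088109e-03,  8.80306172e-04]), 'joint_efforts': array([ 1.79921153e-03, -6.12890768e+01, -2.58278453e+01,  6.92688371e-02,
        4.73696028e-02, -4.41755594e-05]), 'eef_pos': array([0.22056277, 0.58461326, 0.21421596]), 'eef_rot': array([-0.58147887,  0.58174673,  0.40190895, -0.40239565]), 'contact_force': array([0.16840508, 0.19834064, 0.30794375]), 'torque': array([-0.02432888,  0.00956536, -0.00516367]), 'opening': 0.09509377413083613} -0.0188
```

View pics/top0.png

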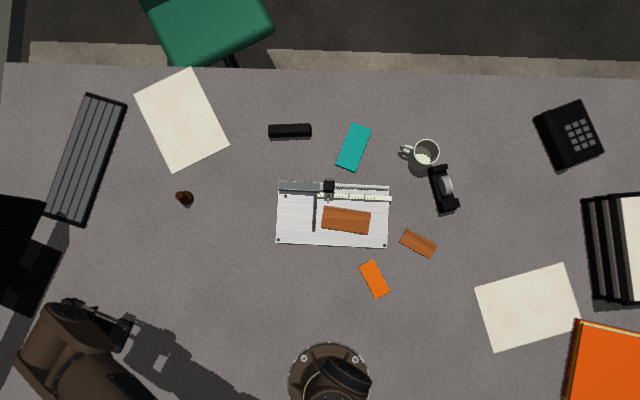

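View pics/scene0.png

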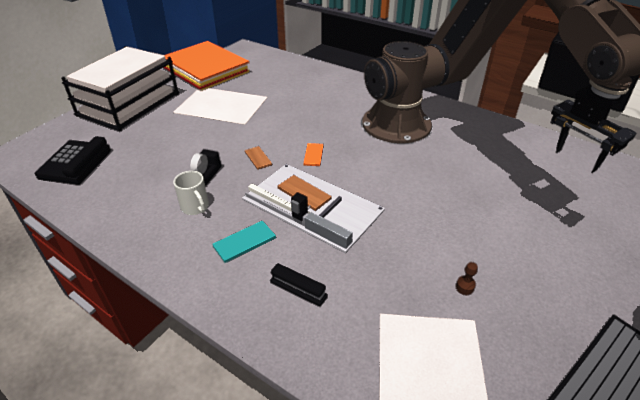

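Possible blanks in the top view are brown on the bed (345,219), small brown (418,243), orange (374,279) and turquoise (353,147). By the description it is the larger brown one at (345,219). I'll check it in a close crop.

```bash
python3 - <<'E'
from h import *
im=cv2.imread('pics/top0.png')[165:265,265:405]
cv2.imwrite('pics/c1.png',cv2.resize(im,None,fx=5.5,fy=5.5,interpolation=cv2.INTER_CUBIC))
im=cv2.imread('pics/scene0.png')[155:260,230:390]
cv2.imwrite('pics/c2.png',cv2.resize(im,None,fx=5,fy=5,interpolation=cv2.INTER_CUBIC))
E
```

```text
(no output)
```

View pics/c1.png

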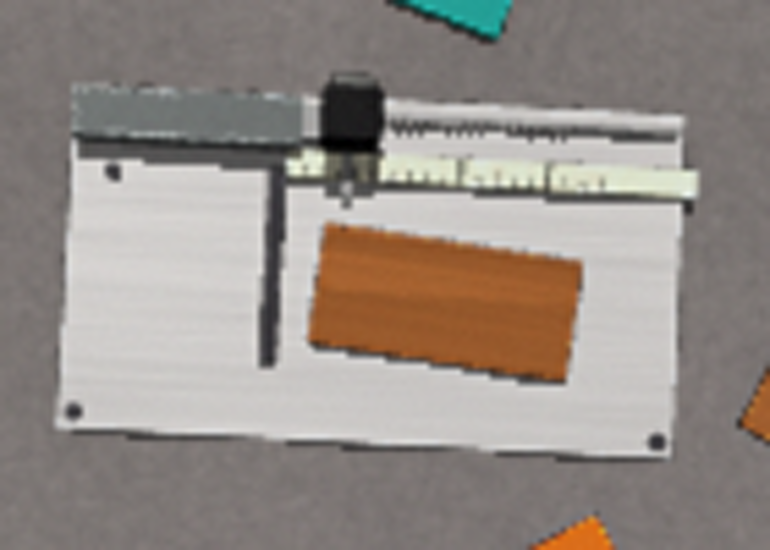

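View pics/c2.png

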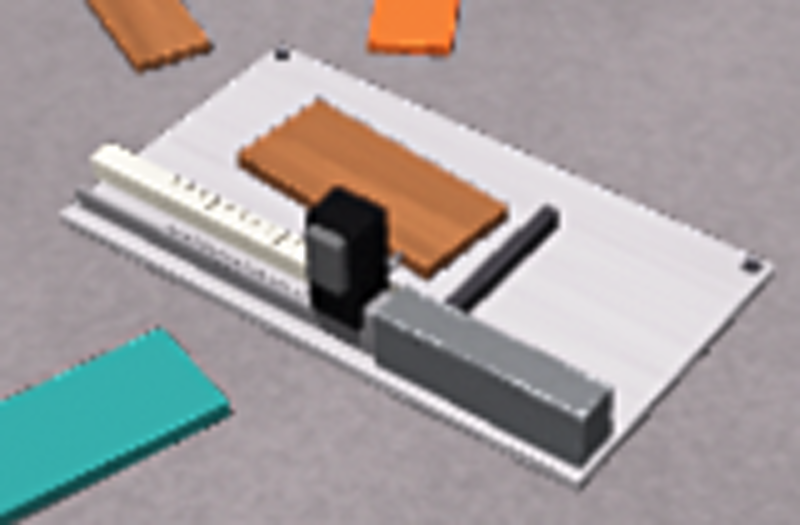

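The crop shows the brown blank (about 250x120 px in the crop) lying on the bed between the fences. The other brown piece is off the bed. Next I'll measure the jig and blank poses.

```bash
cat >> h.py <<'E'
def fit2(J,W):
    J=np.array(J);W=np.array(W);jc=J.mean(0);wc=W.mean(0);A=J-jc;B=W-wc
    th=np.arctan2((A[:,0]*B[:,1]-A[:,1]*B[:,0]).sum(),(A*B).sum())
    R=np.array([[np.cos(th),-np.sin(th)],[np.sin(th),np.cos(th)]]);t=wc-R@jc
    return th,t,W-(J@R.T+t)
def brown(d,z=0.022,amin=600):
    hsv=cv2.cvtColor(d['color'],cv2.COLOR_RGB2HSV)
    m=cv2.inRange(hsv,(5,120,60),(16,235,225))
    cs,_=cv2.findContours(m,cv2.RETR_EXTERNAL,cv2.CHAIN_APPROX_NONE)
    return m,[c for c in cs if cv2.contourArea(c)>amin]
E
python3 - <<'E'
from h import *
L=lambda n:dict(np.load(f'pics/{n}.npz'))
t=L('top0');s=L('scene0')
def ct(x,y):return 265+(x+.5)/5.5-.5,165+(y+.5)/5.5-.5
def cs(x,y):return 230+(x+.5)/5-.5,155+(y+.5)/5-.5
J=[(-90,225),(-90,-130),(110,-130)]
W=[onz(t,*ct(*p),.010)[:2]*1000 for p in [(57,428),(668,457),(684,117)]]
print(fit2(J,W))
Js=[(-90,225),(-90,-130),(110,-130),(110,225)]
Ws=[onz(s,*cs(*p),.010)[:2]*1000 for p in [(773,266),(282,45),(62,210),(580,484)]]
print(fit2(Js,Ws))
m,c=brown(t)
for k in c:
    r=cv2.minAreaRect(k); print(r)
    P=np.array([onz(t,u,v,.022)[:2]*1000 for u,v in cv2.boxPoints(r)]);print(P.round(1),P.mean(0))
print(cv2.boundingRect(m))
E
```

```text
(np.float64(-0.025131710600157026), array([513.64607809, -43.17666098]), array([[ 0.10900094, -2.43972467],
       [ 1.7434356 ,  2.09082724],
       [-1.85243653,  0.34889744]]))
(np.float64(-0.030180559038560994), array([514.79718669, -43.44368446]), array([[ 0.60951909, -2.00976469],
       [ 1.65312319,  1.50383455],
       [-1.87177223, -0.5797341 ],
       [-0.39087005,  1.08566424]]))
((603.9999389648438, 361.4999694824219), (74.99998474121094, 69.99998474121094), 90.0)
[[ 203.  -733.7]
 [ 208.4 -950.1]
 [ -15.5 -942.2]
 [ -20.6 -728.8]] [  93.81919859 -838.70940904]
((345.48846435546875, 219.5751190185547), (47.061702728271484, 21.820207595825195), 8.746161460876465)
[[ 482.1   39.1]
 [ 550.2   30.4]
 [ 531.4 -116.4]
 [ 463.5 -107.1]] [506.79755026 -38.47183568]
(176, 191, 464, 209)
```

```bash
python3 - <<'E'
from h import *
from scipy.spatial.transform import Rotation as R
s=bot.read_state();q=s['eef_rot'];M=R.from_quat([q[1],q[2],q[3],q[0]]).as_matrix()
print(M.round(3)); a=M[:,0];print('jaw yaw deg',np.degrees(np.arctan2(a[1],a[0])))
t=dict(np.load('pics/top0.npz'))
for n,u,v in [('stamp',185,198),('disp top',430,168),('disp r',458,208),('mug',425,152),('stapler',290,131),('tq low',350,170)]: print(n,onz(t,u,v,.04).round(3))
th=-.028;Rm=np.array([[np.cos(th),-np.sin(th)],[np.sin(th),np.cos(th)]])
for j in [(-75,5),(-20,5),(25,-80),(60,100),(92,58)]: print(j,(Rm@j+[514.2,-43.3]).round(1))
E
```

```text
[[ 0.353 -0.    -0.936]
 [ 0.936 -0.001  0.353]
 [-0.001 -1.     0.   ]]
jaw yaw deg 69.32332679384028
stamp [0.56  0.464 0.04 ]
disp top [ 0.674 -0.299  0.04 ]
disp r [ 0.551 -0.386  0.04 ]
mug [ 0.725 -0.283  0.04 ]
stapler [0.781 0.143 0.04 ]
tq low [ 0.661 -0.048  0.04 ]
(-75, 5) [439.4 -36.2]
(-20, 5) [494.3 -37.7]
(25, -80) [ 537. -124.]
(60, 100) [577.  55.]
(92, 58) [607.8  12.1]
```

Request:
carry_out(
  rows=[
    [100,24,-50,0,1.6],
    [100,24,-50,0,1.6],
    [100,24,-50,0,1.6],
    [100,24,-50,0,1.6],
    [100,24,-50,0,1.6],
    [100,24,-50,0,1.6],
    [100,15,-55,0,1.6],
    [100,15,-55,0,1.6],
    [100,15,-55,0,1.6],
    [100,10,-52,0,1.6],
    [100,10,-52,0,1.6],
    [100,10,-52,0,1.5],
    [100,0,0,0,0],
    [100,0,0,0,0],
  ],
)

```text
time: 1.9
eef_pos: [0.4393, -0.036, 0.2145]
eef_rot: [0.507, -0.507, -0.493, 0.493]
contact_force: [-0.2, 0.7, -0.7]
opening: 0.0955
```

```bash
python3 - <<'E'
from h import *
d=cap('wrist','w1');print(np.round(d['world_from_camera'],3).tolist()); s=bot.read_state();print(s['eef_pos'],s['contact_force'])
E
```

```text
[[0.028, -0.957, -0.288, 0.357], [1.0, 0.027, 0.007, -0.034], [0.001, -0.288, 0.958, 0.384], [0.0, 0.0, 0.0, 1.0]]
[ 0.43928927 -0.03545513  0.21457651] [0.26075783 0.6068118  0.43682337]
```

View pics/w1.png

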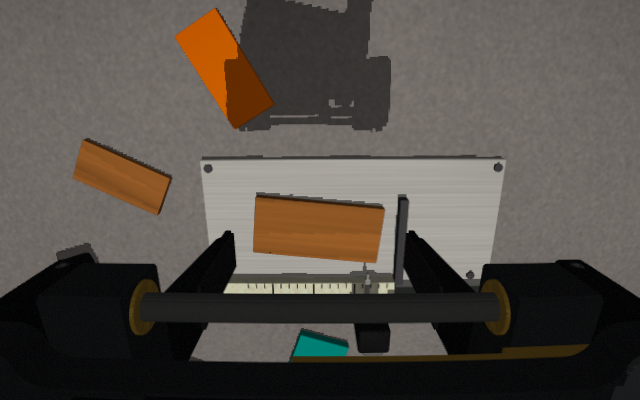

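Wrist view: bed front corners at (203,159) and (505,158), blank corners about (256,194) to (378,262), 100 mm tick near (313,288). I'll refine the jig and blank poses from this view.

```bash
python3 - <<'E'
from h import *
d=dict(np.load('pics/w1.npz'))
P=[onz(d,u,v,.010)[:2]*1000 for u,v in [(202,157.5),(506,156.5)]]
print(fit2([(-90,-130),(-90,225)],P))
th,t,_=fit2([(-90,-130),(-90,225)],P)
R=np.array([[np.cos(th),-np.sin(th)],[np.sin(th),np.cos(th)]])
inv=lambda p:R.T@(np.array(p)-t)
m,c=brown(d)
for k in c:
    r=cv2.minAreaRect(k);a=cv2.approxPolyDP(k,6,True)[:,0]
    print(a.tolist()); print([inv(onz(d,*p,.022)[:2]*1000).round(1).tolist() for p in a.astype(float)])
for n,u,v,z in [('tick100',313,288,.026),('tick150',272,288,.026),('fence near corner top',406,197,.024),('tip',366,265,.031)]: print(n,inv(onz(d,u,v,z)[:2]*1000).round(1))
im=cv2.imread('pics/w1.png')[180:380,200:440]
cv2.imwrite('pics/c3.png',cv2.resize(im,None,fx=3.3,fy=3,interpolation=cv2.INTER_CUBIC))
E
```

```text
(np.float64(-0.022939791267473694), array([511.18065083, -43.9104631 ]), array([[ 0.06991621,  3.04727888],
       [-0.06991621, -3.04727888]]))
[[255, 198], [253, 251], [375, 262], [383, 209]]
[[-45.1, -66.6], [21.1, -73.1], [36.5, 73.5], [-31.2, 79.7]]
[[82, 140], [73, 178], [158, 213], [168, 177]]
[[-113.4, -257.1], [-70.2, -277.0], [-27.4, -181.7], [-70.3, -163.9]]
tick100 [69.4 -1.8]
tick150 [ 69.3 -52.2]
fence near corner top [-46.  104.7]
tip [35.6 61.4]
```

View pics/c3.png

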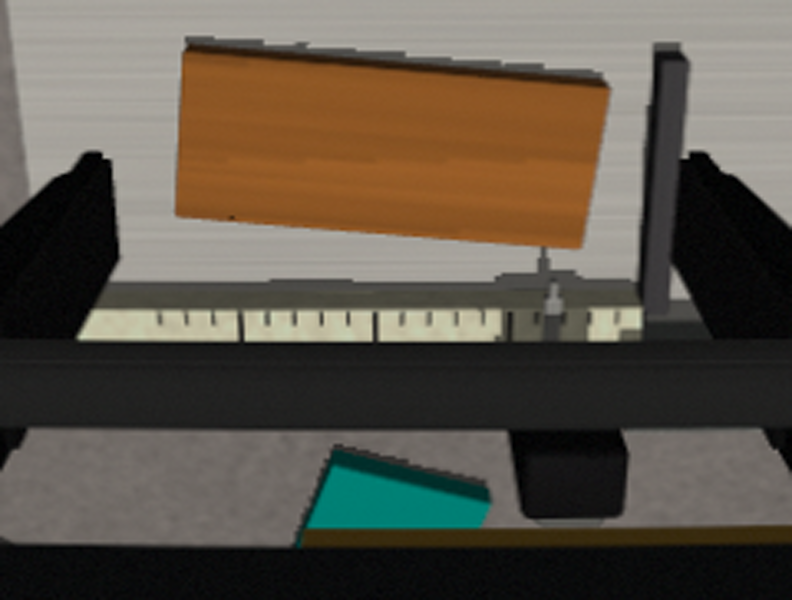

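Request:
carry_out(
  rows=[
    [100,0,0,-50,0],
    [100,0,0,-50,0],
    [100,0,0,-50,0],
    [100,0,0,-34,0],
    [100,0,0,-14,0],
    [100,0,0,0,0],
    [100,0,0,0,0],
  ],
)

```text
time: 2.82
eef_pos: [0.4399, -0.0356, 0.0173]
eef_rot: [-0.506, 0.507, 0.494, -0.493]
contact_force: [0.7, -0.7, 1.2]
opening: 0.0952
```

Request:
carry_out(
  rows=[
    [100,6,0,-2,0],
    [100,6,0,0,0],
    [100,6,0,0,0],
    [100,5,0,0,0],
    [100,5,-1,0,0],
    [100,5,0,0,0],
    [100,5,0,0,0],
    [100,5,0,0,0],
    [100,4,0,0,0],
    [100,0,0,0,0],
  ],
)

```text
time: 4.08
eef_pos: [0.487, -0.0372, 0.0147]
eef_rot: [-0.507, 0.507, 0.493, -0.493]
contact_force: [-0.0, 0.5, -0.5]
opening: 0.0952
```

```bash
python3 - <<'E'
from h import *
d=cap('wrist','w2');s=bot.read_state();print(s['eef_pos'],s['contact_force'])
d=cap('top','t2')
im=d['color'][165:265,265:405,::-1]
cv2.imwrite('pics/c4.png',cv2.resize(im,None,fx=5.5,fy=5.5,interpolation=cv2.INTER_CUBIC))
E
```

```text
[ 0.48684295 -0.03724011  0.01463956] [ 0.76844205  0.70031153 -0.40821836]
```

View pics/w2.png

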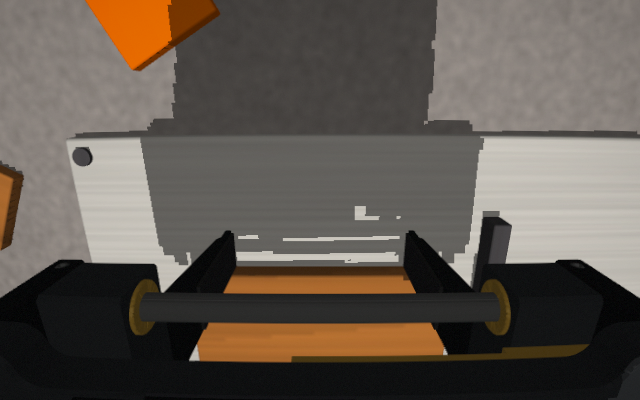

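View pics/c4.png

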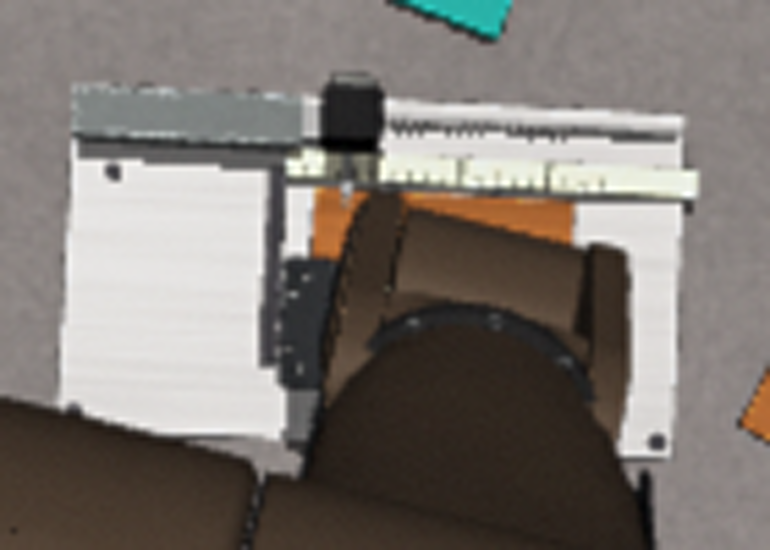

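The blank has been aligned and is a few mm from the scale fence. I'll push on until the force rises.

Request:
carry_out(
  rows=[
    [100,2,0,0,0],
    [100,2,0,0,0],
    [100,1,0,0,0],
    [100,1,0,0,0],
    [100,0,0,0,0],
  ],
)

```text
time: 4.8
eef_pos: [0.4922, -0.0372, 0.0146]
eef_rot: [0.507, -0.506, -0.493, 0.493]
contact_force: [-4.1, -1.5, 2.2]
opening: 0.0953
```

Request:
carry_out(
  rows=[
    [100,1,0,0,0],
    [100,1,0,0,0],
    [100,0,0,0,0],
  ],
)

```text
time: 5.18
eef_pos: [0.4924, -0.0371, 0.0145]
eef_rot: [0.508, -0.505, -0.492, 0.494]
contact_force: [-11.6, -2.9, 6.2]
opening: 0.0952
```

Request:
carry_out(
  rows=[
    [100,-4,0,0,0],
    [100,-8,0,0,0],
    [60,0,0,30,0],
    [0,0,0,30,0],
    [0,14,-26,0,0],
    [0,14,-26,0,0],
    [0,14,-26,0,0],
    [0,14,-26,0,0],
    [0,0,0,0,0],
    [0,0,0,0,0],
  ],
)

```text
time: 6.42
eef_pos: [0.538, -0.1407, 0.0745]
eef_rot: [0.507, -0.507, -0.493, 0.493]
contact_force: [-0.4, 1.0, 0.7]
opening: 0.0203
```

```bash
python3 - <<'E'
from h import *
d=cap('wrist','w3')
d=cap('top','t3')
im=d['color'][165:265,265:405,::-1]
cv2.imwrite('pics/c5.png',cv2.resize(im,None,fx=5.5,fy=5.5,interpolation=cv2.INTER_CUBIC))
d=cap('scene','s3')
im=d['color'][155:260,230:390,::-1]
cv2.imwrite('pics/c6.png',cv2.resize(im,None,fx=5,fy=5,interpolation=cv2.INTER_CUBIC))
E
```

```text
(no output)
```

View pics/w3.png

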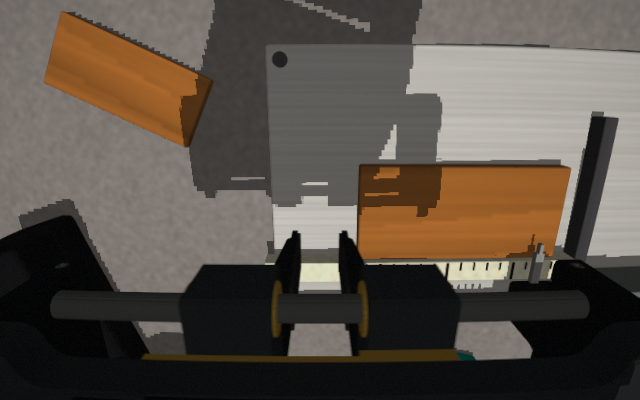

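View pics/c6.png

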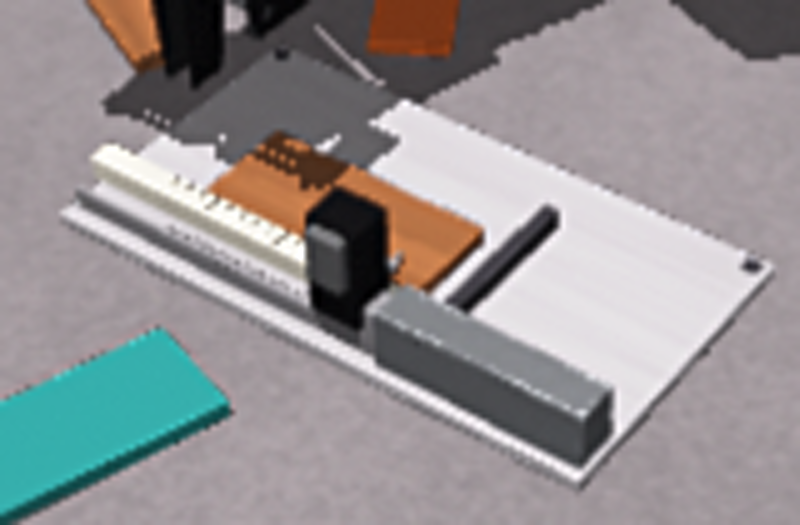

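The blank lies along the scale fence, with about 15–20 mm left to the end fence. I'll measure its right end before descending.

```bash
python3 - <<'E'
from h import *
d=dict(np.load('pics/w3.npz'))
for p in [(359,166),(359,256),(570,168),(554,258)]: print(p,onz(d,*p,.022).round(4))
for p in [(590,114),(566,252)]: print('fence',p,onz(d,*p,.024).round(4))
print(onz(d,567,252,.010))
print(bot.read_state()['opening'])
E
```

```text
(359, 166) [ 0.5011 -0.1126  0.022 ]
(359, 256) [ 0.5685 -0.1121  0.022 ]
(570, 168) [0.5058 0.0365 0.022 ]
(554, 258) [0.5757 0.0375 0.022 ]
fence (590, 114) [0.4686 0.0427 0.024 ]
fence (566, 252) [0.57   0.0446 0.024 ]
[0.57726949 0.05715869 0.01      ]
0.008202998121159455
```

Request:
carry_out(
  rows=[
    [0,0,-1,-30,0],
    [0,0,0,-22,0],
    [0,0,0,-8,0],
    [0,0,0,0,0],
    [0,0,5,0,0],
    [0,0,5,0,0],
    [0,0,5,0,0],
    [0,0,5,0,0],
    [0,0,4,0,0],
    [0,0,3,0,0],
    [0,0,3,0,0],
    [0,0,0,0,0],
  ],
)

```text
time: 8.07
eef_pos: [0.5386, -0.112, 0.0146]
eef_rot: [0.507, -0.507, -0.493, 0.493]
contact_force: [0.2, 0.1, -0.1]
opening: 0.0003
```

Request:
carry_out(
  rows=[
    [0,0,2,0,0],
    [0,0,2,0,0],
    [0,0,1,0,0],
    [0,0,1,0,0],
    [0,0,0,0,0],
  ],
)

```text
time: 8.7
eef_pos: [0.5386, -0.1061, 0.0146]
eef_rot: [0.507, -0.507, -0.493, 0.493]
contact_force: [0.1, 0.6, 0.2]
opening: 0.0007
```

Request:
carry_out(
  rows=[
    [0,0,1,0,0],
    [0,0,1,0,0],
    [0,0,1,0,0],
    [0,0,1,0,0],
    [0,0,0,0,0],
  ],
)

```text
time: 9.32
eef_pos: [0.5386, -0.1021, 0.0147]
eef_rot: [0.507, -0.507, -0.493, 0.493]
contact_force: [-0.3, -0.4, -0.0]
opening: 0.0007
```

Request:
carry_out(
  rows=[
    [0,0,1,0,0],
    [0,0,1,0,0],
    [0,0,1,0,0],
    [0,0,0,0,0],
  ],
)

```text
time: 9.82
eef_pos: [0.5392, -0.1011, 0.0149]
eef_rot: [-0.506, 0.508, 0.493, -0.493]
contact_force: [-2.5, -16.6, -0.5]
opening: 0.0007
```

```bash
python3 - <<'E'
from h import *
d=cap('scene','s4')
im=d['color'][155:260,230:390,::-1]
cv2.imwrite('pics/c7.png',cv2.resize(im,None,fx=5,fy=5,interpolation=cv2.INTER_CUBIC))
d=cap('wrist','w4')
E
```

```text
(no output)
```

View pics/c7.png

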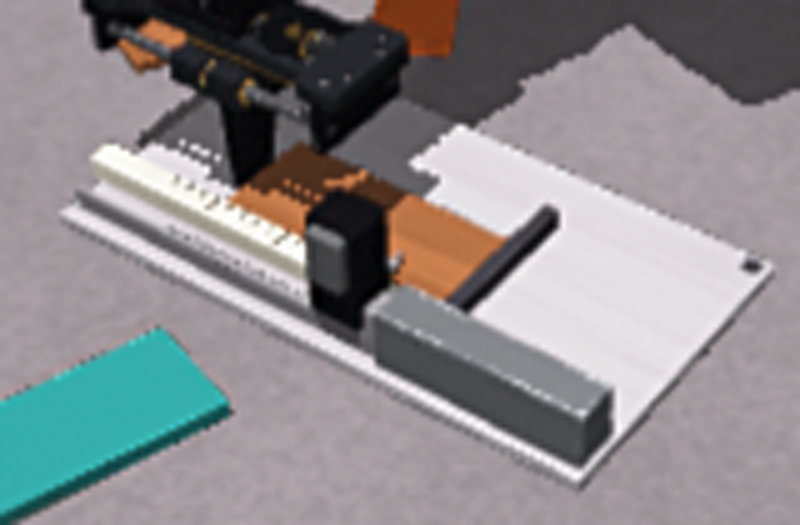

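View pics/w4.png

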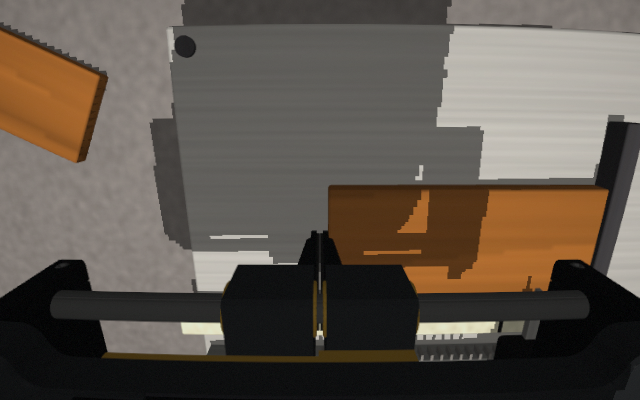

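Both contacts are made: 16 N against the end fence, and the picture shows no gap. I'll finish with a light +x push on the near edge, in case the slide opened the far edge.

Request:
carry_out(
  rows=[
    [0,0,-3,0,0],
    [0,0,-6,0,0],
    [0,0,0,30,0],
    [60,0,0,30,0],
    [100,-20,25,0,0],
    [100,-20,25,0,0],
    [100,-20,25,0,0],
    [100,0,10,0,0],
    [100,0,0,0,0],
    [100,0,0,-30,0],
    [100,0,0,-22,0],
    [100,0,0,-8,0],
    [100,0,0,0,0],
  ],
)

```text
time: 11.55
eef_pos: [0.4789, -0.0236, 0.0144]
eef_rot: [0.507, -0.507, -0.493, 0.493]
contact_force: [0.0, 0.8, 0.7]
opening: 0.0928
```

Request:
carry_out(
  rows=[
    [100,4,0,0,0],
    [100,4,0,0,0],
    [100,3,0,0,0],
    [100,1,0,0,0],
    [100,1,0,0,0],
    [100,0,0,0,0],
  ],
)

```text
time: 12.3
eef_pos: [0.4916, -0.0232, 0.0146]
eef_rot: [0.507, -0.507, -0.493, 0.493]
contact_force: [0.2, 0.1, -0.1]
opening: 0.095
```

Request:
carry_out(
  rows=[
    [100,1,0,0,0],
    [100,1,0,0,0],
    [100,0,0,0,0],
  ],
)

```text
time: 12.68
eef_pos: [0.4927, -0.0231, 0.0145]
eef_rot: [0.507, -0.506, -0.493, 0.494]
contact_force: [-3.9, -1.9, 2.1]
opening: 0.0951
```

Request:
carry_out(
  rows=[
    [100,-3,0,0,0],
    [100,-8,0,0,0],
    [100,0,0,45,0],
    [100,0,0,45,0],
    [100,0,0,45,0],
    [100,0,0,45,10],
    [100,12,4,0,10],
    [100,15,5,0,10],
    [100,15,5,0,10],
    [100,15,5,0,10],
    [100,15,5,0,10],
    [100,15,5,0,10],
    [100,15,5,0,10],
    [100,15,5,0,10],
    [100,7,3,0,0],
    [100,0,0,0,0],
  ],
)

```text
time: 14.68
eef_pos: [0.5914, 0.1085, 0.174]
eef_rot: [0.037, -0.091, -0.645, 0.757]
contact_force: [-0.9, -0.1, -0.8]
opening: 0.0955
```

```bash
python3 - <<'E'
from h import *
from scipy.spatial.transform import Rotation as R
s=bot.read_state();q=s['eef_rot'];M=R.from_quat([q[1],q[2],q[3],q[0]]).as_matrix()
a=M[:,0];print('jaw yaw deg',np.degrees(np.arctan2(a[1],a[0])),s['eef_pos'],s['joint_positions'])
d=cap('wrist','w5')
d=cap('top','t5')
im=d['color'][165:265,265:405,::-1]
cv2.imwrite('pics/c8.png',cv2.resize(im,None,fx=5.5,fy=5.5,interpolation=cv2.INTER_CUBIC))
d=cap('scene','s5')
im=d['color'][155:260,230:390,::-1]
cv2.imwrite('pics/c9.png',cv2.resize(im,None,fx=5,fy=5,interpolation=cv2.INTER_CUBIC))
E
```

```text
jaw yaw deg 169.96838032039923 [0.59143302 0.10853691 0.17398358] [ 0.14950434  0.49562089  1.686766   -0.21540991  0.93241715 -2.68370423]
```

View pics/w5.png

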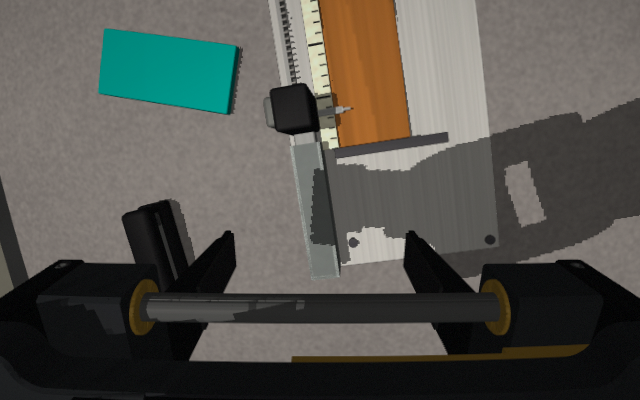

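View pics/c9.png

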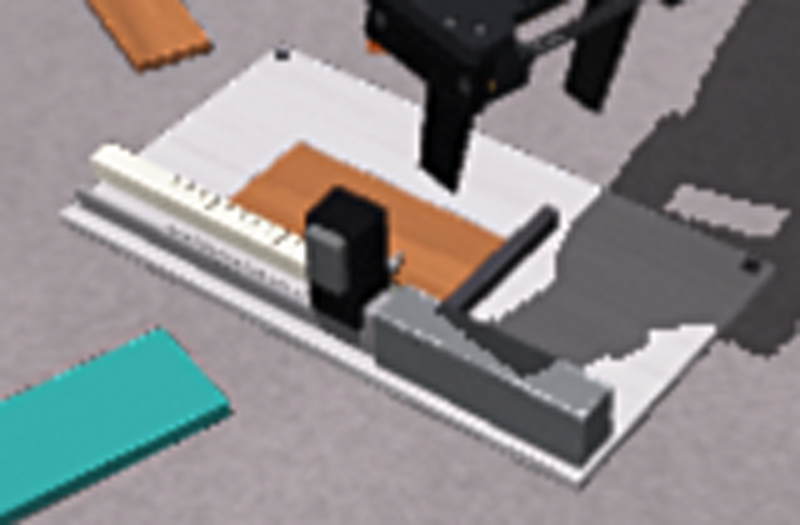

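The last joint ran into its range limit, so this half-turn is the wrong one. I'll turn back the other way. The blank looks snug in both views.

Request:
carry_out(
  rows=[
    [100,0,0,20,-10],
    [100,0,0,10,-10],
    [100,0,0,0,-10],
    [100,0,0,0,-10],
  ],
)

```text
time: 15.32
eef_pos: [0.5912, 0.1077, 0.2045]
eef_rot: [0.296, -0.309, -0.574, 0.698]
contact_force: [-0.6, -0.2, 0.1]
opening: 0.0948
```

```bash
cat >> h.py <<'E'
def st():
    from scipy.spatial.transform import Rotation as R
    s=bot.read_state();q=s['eef_rot'];M=R.from_quat([q[1],q[2],q[3],q[0]]).as_matrix();a=M[:,0]
    print('jaw',np.degrees(np.arctan2(a[1],a[0])).round(2),'toolY',M[:,1].round(3),s['eef_pos'].round(4),s['joint_positions'].round(2),s['contact_force'].round(1),s['opening'].round(4))
E
python3 -c "
from h import *
st()"
```

```text
Traceback (most recent call last):
  File "h.py", line 30, in st
    print('jaw',np.degrees(np.arctan2(a[1],a[0])).round(2),'toolY',M[:,1].round(3),s['eef_pos'].round(4),s['joint_positions'].round(2),s['contact_force'].round(1),s['opening'].round(4))
                                                                                                                                                                   ^^^^^^^^^^^^^^^^^^
AttributeError: 'float' object has no attribute 'round'
```

```bash
sed -i "s/s\['opening'\].round(4)/round(float(s['opening']),4)/" h.py
python3 -c "
from h import *
st()"
```

```text
jaw 129.59 toolY [-0.058 -0.166 -0.984] [0.5912 0.1077 0.2045] [ 0.14  0.51  1.57 -0.17  1.15 -2.04] [-0.6 -0.2  0.1] 0.0948
```

Hitting the joint limit left a ~10° tilt in the commanded pose. I'll turn the tilt into the arm's radial plane, then straighten it by reaching out past the workspace edge, well above everything.

Request:
carry_out(
  rows=[
    [100,30,5,10,-10],
    [100,30,5,10,-10],
    [100,30,5,10,-10],
    [100,30,5,0,-10],
    [100,30,5,0,-10],
    [100,30,5,0,-10],
    [100,0,0,0,0],
  ],
)

```text
time: 16.2
eef_pos: [0.7723, 0.1369, 0.2326]
eef_rot: [0.605, -0.553, -0.344, 0.459]
contact_force: [0.2, -0.9, 0.0]
opening: 0.0949
```

```bash
python3 -c "
from h import *
st()"
```

```text
jaw 69.85 toolY [-0.174 -0.033 -0.984] [0.7723 0.1369 0.2326] [ 0.1   0.82  0.89 -0.02  1.61 -1.11] [ 0.2 -0.9  0. ] 0.0949
```

Request:
carry_out(
  rows=[
    [100,40,7,0,0],
    [100,40,7,0,0],
    [100,30,5,0,0],
    [100,0,0,0,0],
  ],
)

```text
time: 16.7
eef_pos: [0.8796, 0.1565, 0.2307]
eef_rot: [0.604, -0.552, -0.345, 0.46]
contact_force: [-0.1, -0.2, -1.6]
opening: 0.0953
```

```bash
python3 -c "
from h import *
st()"
```

```text
jaw 70.11 toolY [-0.175 -0.033 -0.984] [0.8796 0.1565 0.2307] [ 0.11  1.12  0.23 -0.02  1.97 -1.11] [-0.1 -0.2 -1.6] 0.0953
```

Request:
carry_out(
  rows=[
    [100,15,2,0,0],
    [100,15,2,0,0],
    [100,0,0,0,0],
  ],
)

```text
time: 17.08
eef_pos: [0.8937, 0.1582, 0.2306]
eef_rot: [0.602, -0.555, -0.349, 0.456]
contact_force: [-0.2, 0.6, -0.3]
opening: 0.0949
```

```bash
python3 -c "
from h import *
st()"
```

```text
jaw 70.0 toolY [-0.162 -0.031 -0.986] [0.8937 0.1582 0.2306] [ 0.11  1.2   0.05 -0.02  2.05 -1.11] [-0.2  0.6 -0.3] 0.0949
```

Request:
carry_out(
  rows=[
    [100,30,5,0,0],
    [100,30,5,0,0],
    [100,0,0,0,0],
  ],
)

```text
time: 17.45
eef_pos: [0.9067, 0.1601, 0.2135]
eef_rot: [0.598, -0.56, -0.359, 0.447]
contact_force: [-0.7, 0.5, -0.4]
opening: 0.0955
```

```bash
python3 -c "
from h import *
st()"
```

```text
jaw 69.87 toolY [-0.133 -0.026 -0.991] [0.9067 0.1601 0.2135] [ 0.11  1.22  0.05 -0.01  2.01 -1.11] [-0.7  0.5 -0.4] 0.0955
```

Request:
carry_out(
  rows=[
    [100,55,10,0,0],
    [100,55,10,0,0],
    [100,55,10,0,0],
    [100,0,0,0,0],
  ],
)

```text
time: 17.95
eef_pos: [0.9406, 0.1669, 0.176]
eef_rot: [0.586, -0.575, -0.389, 0.418]
contact_force: [0.1, 0.2, -0.6]
opening: 0.0949
```

```bash
python3 -c "
from h import *
st()"
```

```text
jaw 69.67 toolY [-0.043 -0.01  -0.999] [0.9406 0.1669 0.176 ] [ 0.11  1.25  0.05 -0.01  1.88 -1.11] [ 0.1  0.2 -0.6] 0.0949
```

Request:
carry_out(
  rows=[
    [100,50,12,0,0],
    [100,25,6,0,0],
    [100,0,0,0,0],
  ],
)

```text
time: 18.32
eef_pos: [0.9552, 0.174, 0.1619]
eef_rot: [-0.58, 0.581, 0.404, -0.404]
contact_force: [0.9, -0.0, 0.5]
opening: 0.0952
```

```bash
python3 -c "
from h import *
st()"
```

```text
jaw 69.65 toolY [ 0.001 -0.002 -1.   ] [0.9552 0.174  0.1619] [ 0.11  1.27  0.05 -0.    1.83 -1.1 ] [ 0.9 -0.   0.5] 0.0952
```

The tool is vertical again. Now to hover over the head with the jaws along the jig's x.

Request:
carry_out(
  rows=[
    [100,-35,-15,30,0],
    [100,-45,-20,10,-10],
    [100,-45,-20,0,-10],
    [100,-45,-20,0,-10],
    [100,-45,-20,0,-10],
    [100,-45,-20,0,-10],
    [100,-45,-20,0,-10],
    [100,-44,-20,0,-10],
    [100,0,0,0,-1.3],
    [100,0,0,0,0],
  ],
)

```text
time: 19.58
eef_pos: [0.6362, 0.0293, 0.1928]
eef_rot: [-0.706, 0.708, 0.007, -0.007]
contact_force: [0.6, -0.2, -0.3]
opening: 0.0948
```

```bash
python3 - <<'E'
from h import *
st()
d=cap('wrist','w6')
d=cap('top','t6')
im=d['color'][165:265,265:405,::-1]
cv2.imwrite('pics/c10.png',cv2.resize(im,None,fx=5.5,fy=5.5,interpolation=cv2.INTER_CUBIC))
E
```

```text
jaw 1.14 toolY [ 0.    -0.002 -1.   ] [0.6362 0.0293 0.1928] [-0.06  0.53  1.55 -0.    1.06 -0.08] [ 0.6 -0.2 -0.3] 0.0948
```

View pics/w6.png

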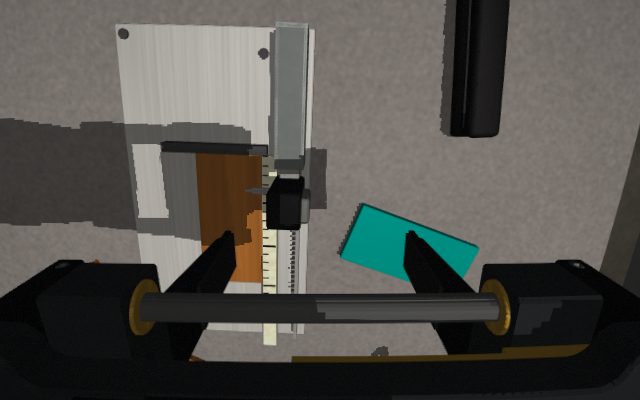

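```bash
python3 - <<'E'
im=__import__('cv2').imread('pics/w6.png')[135:300,190:370]
import cv2
cv2.imwrite('pics/c11.png',cv2.resize(im,None,fx=4,fy=3.6,interpolation=cv2.INTER_CUBIC))
E
```

```text
(no output)
```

View pics/c11.png

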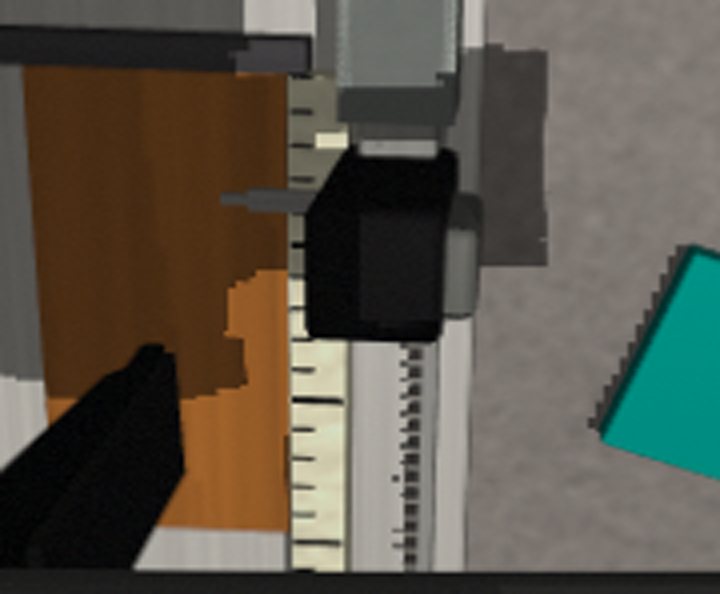

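View pics/c10.png

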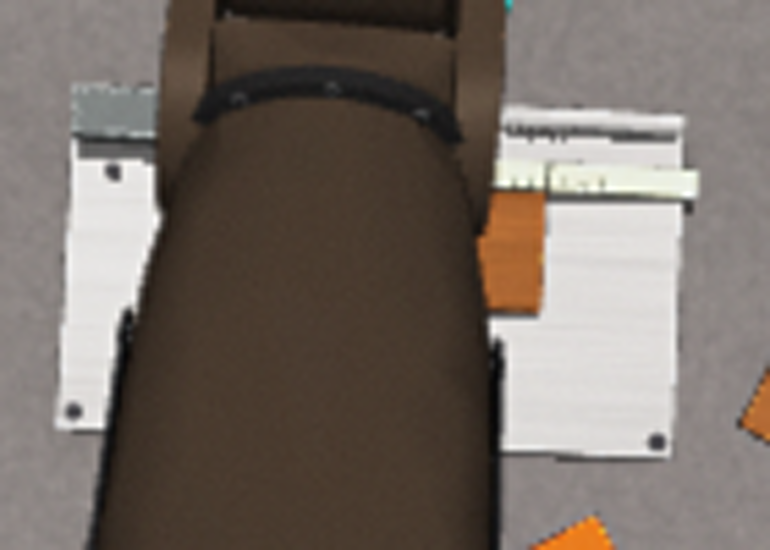

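```bash
python3 - <<'E'
from h import *
d=dict(np.load('pics/w6.npz'))
c=lambda x,y:(190+(x+.5)/4-.5,135+(y+.5)/3.6-.5)
P=np.array([onz(d,*c(*p),.096)[:2]*1000 for p in [(307,212),(443,212),(441,340),(307,338)]]);print(P.round(1),P.mean(0))
print('button top edge',onz(d,*c(475,265),.092).round(4))
f=[onz(d,*c(*p),.026)[:2]*1000 for p in [(289,110),(291,400),(291,542)]];print('ticks10,100?,',np.round(f,1))
tip=onz(d,*c(222,199),.031)[:2]*1000;print('tip',tip)
s=[onz(d,*p,.048)[:2]*1000 for p in [(307,25),(304,155)]];print('sleeve',np.round(s,1),np.degrees(np.arctan2(-(s[0]-s[1])[0],(s[0]-s[1])[1])))
# ticks: y-axis yaw
v=f[0]-f[2];print(np.degrees(np.arctan2(-v[0],v[1])),np.linalg.norm(v))
E
```

```text
[[591.7  33.4]
 [620.   34. ]
 [619.7   2.2]
 [590.9   2.1]] [605.56842945  17.91712996]
button top edge [0.6267 0.0199 0.092 ]
ticks10,100?, [[576.7  43.1]
 [574.6 -47.3]
 [572.9 -97.1]]
tip [559.42668673  17.86030546]
sleeve [[622.3 171.7]
 [620.8  58.2]] -0.7829785603717403
-1.53166689067582 140.33362906954486
```

Request:
carry_out(
  rows=[
    [100,-15,-6,0,-2.6],
    [100,-14,-5,0,0],
    [100,0,0,0,0],
    [100,0,0,-40,0],
    [100,0,0,-40,0],
    [100,0,0,-35,0],
    [100,0,0,-18,0],
    [100,0,0,-5,0],
    [100,0,0,0,0],
    [100,0,0,0,0],
  ],
)

```text
time: 20.92
eef_pos: [0.6071, 0.0184, 0.055]
eef_rot: [-0.706, 0.708, -0.009, 0.009]
contact_force: [-0.1, -0.4, -0.6]
opening: 0.0949
```

```bash
python3 - <<'E'
from h import *
st()
d=cap('wrist','w7');d=cap('scene','s7')
im=d['color'][155:260,230:390,::-1]
cv2.imwrite('pics/c12.png',cv2.resize(im,None,fx=5,fy=5,interpolation=cv2.INTER_CUBIC))
E
```

```text
jaw -1.49 toolY [ 0.    -0.002 -1.   ] [0.6071 0.0184 0.055 ] [-0.08  0.66  1.75 -0.    0.74 -0.05] [-0.1 -0.4 -0.6] 0.0949
```

View pics/w7.png

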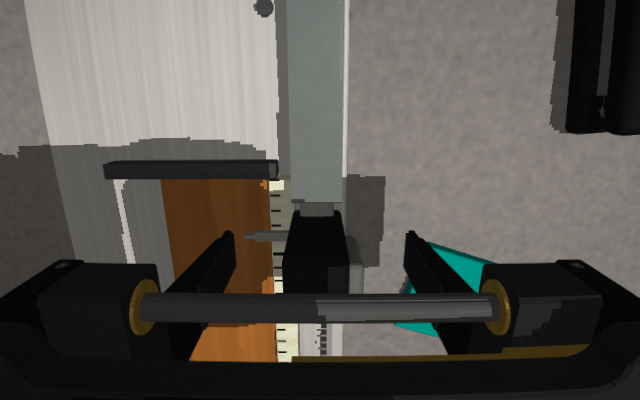

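View pics/c12.png

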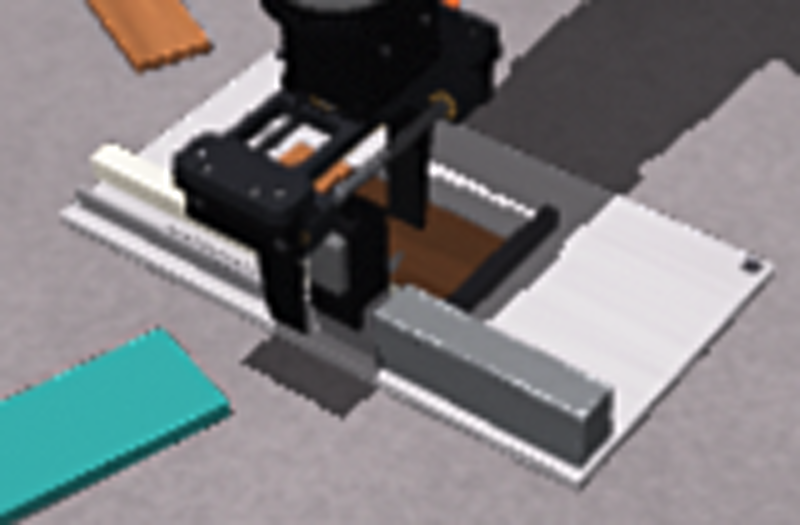

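The head is centred between the fingers. Squeeze.

Request:
carry_out(
  rows=[
    [0,0,0,0,0],
    [0,0,0,0,0],
    [0,0,0,0,0],
    [0,0,0,0,0],
    [0,0,0,0,0],
    [0,0,0,0,0],
    [0,0,0,0,0],
    [0,0,0,0,0],
    [0,0,0,0,0],
  ],
)

```text
time: 22.15
eef_pos: [0.6064, 0.0184, 0.0538]
eef_rot: [-0.706, 0.708, -0.01, 0.009]
contact_force: [-1.7, 0.4, -0.5]
opening: 0.0316
```

The opening reads 31.6 mm, so the button is in. I'll pull slowly toward the mark.

Request:
carry_out(
  rows=[
    [0,0,-2,0,0],
    [0,0,-4,0,0],
    [0,0,-5,0,0],
    [0,-0.5,-5,0,0],
    [0,0,-5,0,0],
    [0,0,-5,0,0],
    [0,-0.5,-5,0,0],
    [0,0,-5,0,0],
    [0,0,-5,0,0],
    [0,-0.5,-5,0,0],
    [0,0,-5,0,0],
    [0,0,-4,0,0],
    [0,0,-3,0,0],
    [0,0,-2,0,0],
    [0,0,0,0,0],
    [0,0,0,0,0],
  ],
)

```text
time: 24.15
eef_pos: [0.6049, -0.0417, 0.0538]
eef_rot: [-0.706, 0.708, -0.01, 0.009]
contact_force: [-3.4, -1.0, 0.5]
opening: 0.0319
```

```bash
python3 - <<'E'
from h import *
st()
d=cap('wrist','w8');im=d['color'][150:350,200:400,::-1]
cv2.imwrite('pics/c13.png',cv2.resize(im,None,fx=3.5,fy=2.9,interpolation=cv2.INTER_CUBIC))
d=cap('scene','s8')
im=d['color'][155:260,230:390,::-1]
cv2.imwrite('pics/c14.png',cv2.resize(im,None,fx=5,fy=5,interpolation=cv2.INTER_CUBIC))
E
```

```text
jaw -1.5 toolY [-0.002 -0.002 -1.   ] [ 0.6049 -0.0417  0.0538] [-0.18  0.66  1.75 -0.    0.73 -0.15] [-3.4 -1.   0.5] 0.0319
```

View pics/c13.png

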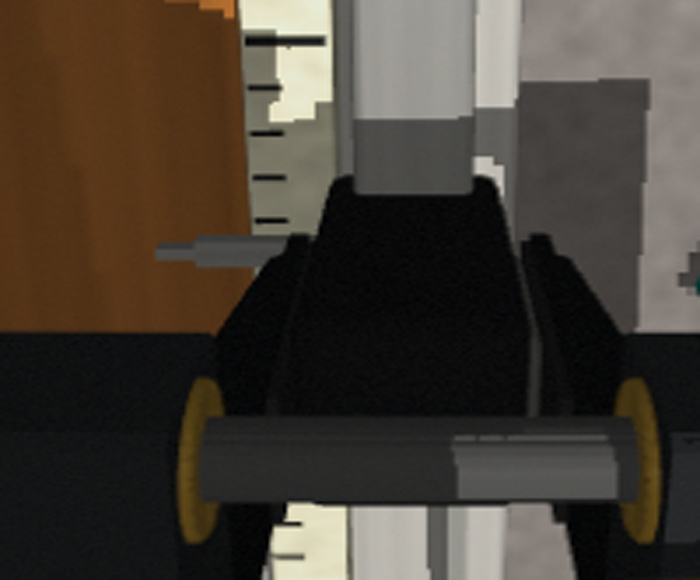

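View pics/c14.png

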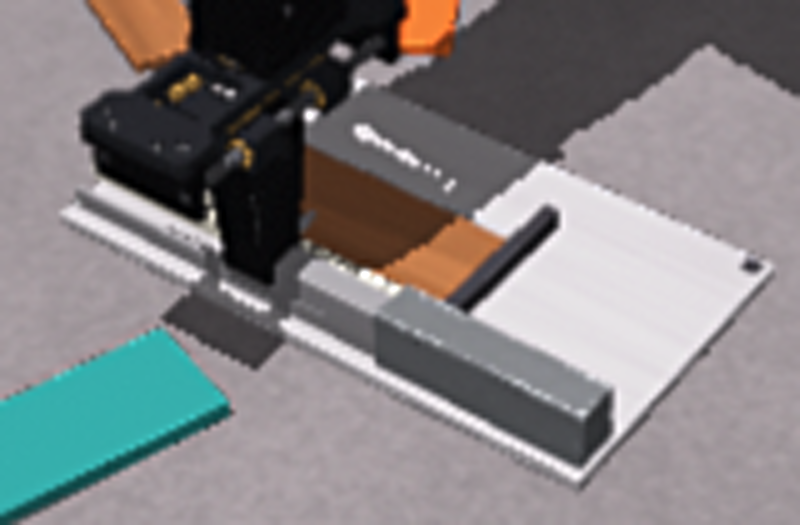

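Wrist crop: 50 mm tick at crop row 41, 90 mm tick at row 221, pointer at row 252. I'll compute the reading relative to the ticks.

```bash
cat > rd.py <<'E'
from h import *
def run(n,ticks,tips,sx=3.5,sy=2.9,x0=200,y0=150):
    d=dict(np.load(f'pics/{n}.npz'));c=lambda x,y:(x0+(x+.5)/sx-.5,y0+(y+.5)/sy-.5)
    yj=np.array([0.026,0.99966])
    r=np.array(list(ticks)); s=np.array([yj@(onz(d,*c(*ticks[k]),.026)[:2]*1000) for k in ticks])
    a=np.polyfit(s,r,1);print('fit',a,(np.polyval(a,s)-r).round(2))
    for p in tips: print(p,np.polyval(a,yj@(onz(d,*c(*p),.031)[:2]*1000)).round(2))
E
python3 - <<'E'
from rd import *
run('w8',{50:(248,41),60:(252,88),70:(254,134),80:(257,178),90:(260,221)},[(165,252),(160,252),(250,252)])
E
```

```text
fit [-1.00026908 67.56329622] [-0.03 -0.01  0.08 -0.   -0.03]
(165, 252) 95.22
(160, 252) 95.23
(250, 252) 95.17
```

Request:
carry_out(
  rows=[
    [0,0,-1.5,0,0],
    [0,0,-1.5,0,0],
    [0,0,-1,0,0],
    [0,0,-0.8,0,0],
    [0,0,0,0,0],
    [0,0,0,0,0],
    [0,0,0,0,0],
  ],
)

```text
time: 25.12
eef_pos: [0.6048, -0.0465, 0.0538]
eef_rot: [-0.706, 0.708, -0.01, 0.009]
contact_force: [-5.8, 0.7, 0.3]
opening: 0.0317
```

```bash
python3 - <<'E'
from h import *
st()
d=cap('wrist','w9');im=d['color'][150:350,200:400,::-1]
cv2.imwrite('pics/c15.png',cv2.resize(im,None,fx=3.5,fy=2.9,interpolation=cv2.INTER_CUBIC))
cap('top','t9');d=cap('scene','s9')
E
```

```text
jaw -1.5 toolY [-0.002 -0.002 -1.   ] [ 0.6048 -0.0465  0.0538] [-0.18  0.66  1.75 -0.    0.73 -0.16] [-5.8  0.7  0.3] 0.0317
```

View pics/c15.png

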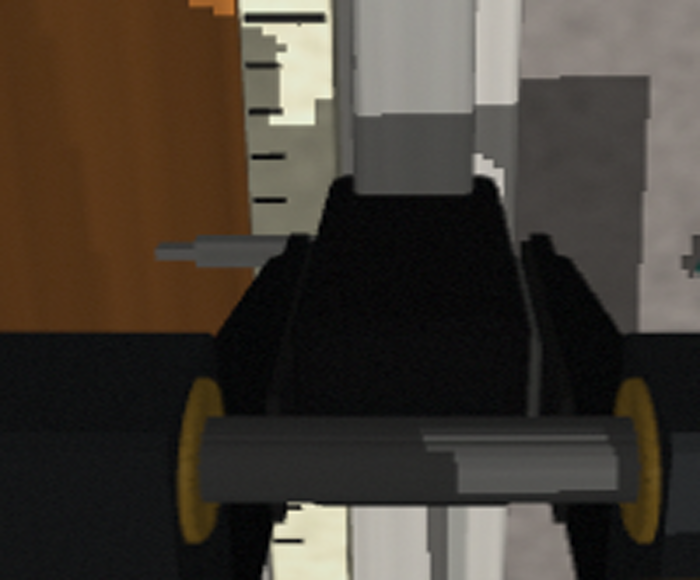

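View pics/s9.png

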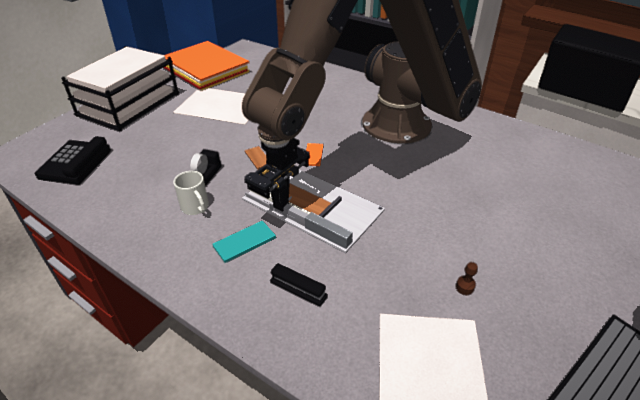

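View pics/w9.png

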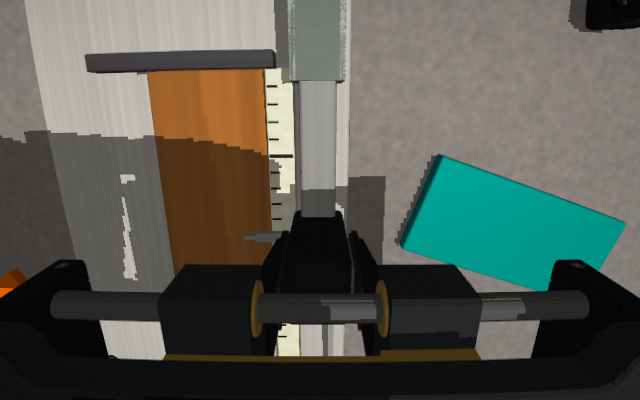

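```bash
python3 - <<'E'
from rd import *
run('w9',{50:(246,18),60:(250,65),70:(252,111),80:(255,156),90:(258,200)},[(165,252),(250,252)])
d=dict(np.load('pics/w9.npz'))
# end face line and blank end, far edge (z .022) vs fence top edge (z .026)
print('blank end',onz(d,200,69,.022),'fence face bottom-top',onz(d,200,69,.024))
print('far edge',[onz(d,*p,.022)[:2].round(4) for p in [(266,80),(271,225)]],'tickfront',[onz(d,*p,.026)[:2].round(4) for p in [(267,86),(272,218)]])
a=dict(np.load('pics/top0.npz'))['color'];b=dict(np.load('pics/t9.npz'))['color']
df=cv2.absdiff(a,b).max(2)
for n,(x,y,w,h) in dict(tape=(425,160,38,56),mug=(395,135,48,34),stap=(262,118,55,26),stamp=(172,186,26,24)).items(): print(n,(df[y:y+h,x:x+w]>40).mean().round(3))
E
```

```text
fit [-1.00280411 67.69115143] [ 0.06 -0.03 -0.06 -0.03  0.06]
(165, 252) 100.24
(250, 252) 100.19
blank end [0.53845724 0.05336133 0.022     ] fence face bottom-top [0.53913574 0.05318323 0.024     ]
far edge [array([0.5761, 0.046 ]), array([ 0.5731, -0.0431])] tickfront [array([0.577 , 0.0425]), array([ 0.5747, -0.0368])]
tape 0.0
mug 0.0
stap 0.0
stamp 0.0
```

The reading is 100.2 mm, the button is in (opening 31.7 mm), the blank is snug and the bystanders have not moved. Handing in.

```bash
python3 - <<'E'
from h import *
st(); print(order.hand_in())
E
```

```text
jaw -1.5 toolY [-0.002 -0.002 -1.   ] [ 0.6048 -0.0465  0.0538] [-0.18  0.66  1.75 -0.    0.73 -0.16] [-5.2  0.5  1.8] 0.0317
the job is handed in; nothing more can be done
None
```

I slid the blank into the corner of the two fences, squeezed the head until the lock button was in, pulled the arm to the 100 mm mark, and handed in at about 25 s while still holding. No verdict was reported.

- **Blank:** the last view shows its far edge within about 1–2 mm of the scale fence and its left end at the end fence with no visible gap. When I pushed it home I felt 12 N against the scale fence and 17 N against the end fence, then reseated it with a light 4 N push.
- **Button:** the fingers stood at 31.7 mm, which matches the 32 mm width given for the button fully in.
- **Pointer:** it reads 100.2 mm against the scale ticks in the wrist camera. The arm's own travel (64.9 mm from the starting 35.2 mm) gives 100.1 mm, so the two agree.
- **Bystanders:** a before-and-after comparison from the top camera showed no change at the tape dispenser, mug, stapler or stamp.

**What went wrong:** my first turn of the gripper ran the last joint up to its range limit (2.684 of 2.69 rad). That left the tool tilted by about 10°. I straightened it by reaching out past the edge of the arm's workspace, clear of everything, and then turned the gripper the other way.

**Side force:** about 5 N sideways stayed on the wrist while holding, because the grip was slightly off centre. I left it.

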